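# Raise the wide pass-through sash to its pointer

### The arm

A 6-joint arm with a two-finger parallel gripper is mounted at the origin on the work surface. World frame = base frame: x ahead of the robot, y to its left, z up, the work surface at z = 0. Lengths are in mm, angles in degrees, forces in N, time in s.
With the tool pointing down it reaches from about 300 to 850 mm from the base axis. Payload 4.2 kg.
Tool frame: the origin (TCP) lies between the finger pads; the fingertips stand ahead of it and the grasp point (between the pads) lies 3 mm ahead of it (nose_length is the z of the fingertips in the tool frame, in mm); z points along the fingers, y is the line along which they close (so a half turn about z gives the same grasp; the last joint's range is limited). The gripper opens to 91 mm and grips with 3 to 60 N. Pads are 32 mm wide; open, the fingers measure 118 mm over their backs; the gripper's body (76 mm by 178 mm) begins 60 mm behind the grasp point.
Start: joints at [62.796, 18.312, 89.639, -0, 72.044, -1.146], TCP at [252.591, 516.564, 235.976] pointing down, gripper open.
Joint ranges: [-177.97, 177.97], [-48.28, 115.42], [12.27, 149.76], [-77.06, 257.06], [2.81, 150.46], [-146.56, 146.56]. Speed limits (degrees/s): [147.25, 147.25, 180, 180, 180, 180].

### API

Orientations are given as [roll, pitch, yaw] about the fixed x, y, z axes, in that order (R = Rz(yaw) Ry(pitch) Rx(roll)).
In Python, from workcell import state, grab_frame, camera_params, job_done, nose_length gives the robot as it stands.
- The arm moves only by the tool step_arm, never from a script. Its argument "plan" is a list that holds one entry, the list of rows, each a list of 5 numbers: the shift along the tool's x, y, z in cm, then the turn about the tool's z in rad, then the opening, from 0 (shut) to 1 (fully open). In form: [[[x, y, z, turn, gripper], ...]]. A call has 1 to 20 rows; each row is the pose to reach, as a shift and turn from the pose commanded when the call began, along the tool's axes at that moment; what a row does not reach only later rows make up. A row lasts 1/8 s, in which the tool goes at most 62.5 mm and 10.7 degrees, less where a joint would pass 70% of its speed; a pose out of reach is approached as far as the arm can. A call with a gripper value outside its range is refused whole. The fingers move at their own pace and stop on an object; "newtons" is the grip in N (left out, the last holds). Time passes only in rows, so rows that repeat a pose let the fingers close. It gives the time, the measured TCP pose, the force, the opening and the grip force at its end, in the units of the state.
- state(): the state, without advancing time (a new reading comes with each control period).
- grab_frame(name): name is "side" or "top" or "wrist"; returns the picture (420x560x3 uint8, blue, green, red); there is no depth.
- camera_params(name): a dict with "camera_matrix" (3x3 intrinsics, pixels), "R" (3x3) and "t" (3): a world point X has camera coordinates R X + t; the wrist camera has in their place "mount" (4x4, takes a point from camera to tool coordinates, whose origin is the TCP and whose axes are the flange's). Camera axes: x right, y down, z forward; pixel columns grow to the right and rows downward; lengths in mm; the calibration is good to about 2 mm. The wrist camera is an equidistant fisheye: a pixel r from the principal point sees the ray r / f radians off the axis. A picture is of the moment at which its call begins: read the wrist's pose just before it. camera_params takes no time and is no camera call.
- job_done(): hands the job in; it is judged then, once.
The state is a dict: "time_s": time; "qpos": joint angles; "qvel": joint speeds; "effort": joint torques, N m; "ee_pos": TCP position; "ee_rot": TCP orientation; "force": force on the tool from outside, world axes, zero at the start; "torque": the same for the moment, N m; "gripper_width": finger opening in mm; "gripper_force": force on a finger pad.
Only numpy, scipy, OpenCV 4.12 (cv2) and the standard library are available. Lean on these libraries where they do the work, as an engineer would, in place of code of your own. Each camera call takes 0.05 s, during which the arm holds its last target. There are 200 camera calls.

### The job

Two pass-through hatches stand on the packing bench. Push the sash of the wider hatch up by its lift ledge until the ledge is level with the dark pointer clamped to that hatch's post, and leave it standing there. Do not shift the narrower hatch's sash or the carton standing in front of it.

Things in the scene. Friction and masses are not known exactly. Their poses are not given: they have to be found in the camera images.
- wide_ledge (a point): Middle of the front edge, at mid-thickness, of the wider hatch's lift ledge: an aluminium shelf 8 mm thick along the foot of its 250 mm wide clear sash, 53 mm deep, 90 to 120 mm above the bench at first, free space in front and below. x level into the hatch, y along the ledge, z up. Spring-balanced: moves only up and down (to 285 mm) at 3 to 6 N, stays where left; tilted fingers under the edge lift it.
- wide_mark (a point): Front end, at mid-thickness, of the wider hatch's pointer: a dark steel blade 8 mm thick, 36 mm wide, sticking out forward from a 50 x 50 x 30 mm collar fixed on the left (+y) one of the hatch's two 40 mm posts (420 mm tall), 165 to 265 mm above the bench; 147 mm sideways from the ledge's middle and 40 mm farther forward than its edge. Axes as for the ledge.
- narrow_ledge (a point): Middle of the front edge of the same kind of ledge on the narrower hatch (sash 150 mm wide, otherwise alike, with a pointer of its own). To be left alone.
- carton_center (a point): Centre of a closed white and red carton, 80 x 130 x 80 mm (x, y, z), standing loose on the bench about 150 mm in front of the narrower hatch's sash. To be left alone.

How it is judged (in metres and radians):
At the end, for the whole second after the job is handed in: The wide hatch's ledge stands level with its pointer, within 12 mm up or down, and stays there by itself; the narrow hatch's sash is within 12 mm and the carton within 30 mm of where they began (z of wide_ledge in the frame of wide_mark between -0.012 and 0.012 m and distance of narrow_ledge from where it was at the start of the episode below 0.012 m and distance of carton_center from where it was at the start of the episode below 0.03 m); the robot touches nothing.
It fails at once if the narrower hatch's sash is shifted by more than 12 mm (distance of narrow_ledge from where it was at the start of the episode above 0.012 m).
It fails at once if the carton in front of the narrower hatch is shifted by more than 30 mm (distance of carton_center from where it was at the start of the episode above 0.03 m).
It also fails if it takes over 40 s, if anything falls off the work surface, if the arm or the gripper's body presses on something with over 40 N, if the wrist force passes 120 N, or if a joint passes its speed limit or range.

## Working session

There is one attempt and no reset: what is moved stays moved. The work goes in short steps, Python scripts to look and compute and a tool call to move; the robot and the scene stay as the last step left them, time stands still between calls to the robot, and variables do not carry over. Pictures are saved under pics/ and viewed, at most 10 in all, crops included, and the job is handed in when it is done.

Besides the shell and the picture viewer there is one more tool, called as name(argument=value, ...), one argument or row to a line, values as JSON. step_arm: Moves the arm, as the interface text tells. Its arguments: {"type":"object","properties":{"plan":{"type":"array","items":{"type":"array","items":{"type":"array","items":{"type":"number"}}}},"newtons":{"type":"number"}},"required":["plan"]}

```bash
mkdir -p pics; python3 - <<'E'
from workcell import *
import cv2, numpy as np
print(state()['ee_pos'],state()['ee_rot'],nose_length)
for n in("side","top","wrist"):
    cv2.imwrite(f"pics/{n}0.png",grab_frame(n)); print(n,camera_params(n))
E
```

```text
[252.35916957 516.13969365 235.13298048] [-1.79899425e+02 -6.11360201e-04  1.53943917e+02] 22.0
side {'camera_matrix': array([[475.30687015,   0.        , 277.45277326],
       [  0.        , 475.30687015, 218.17173615],
       [  0.        ,   0.        ,   1.        ]]), 'R': array([[-0.50523886, -0.86294101,  0.00815531],
       [-0.7923809 ,  0.46014201, -0.40050198],
       [ 0.34185698, -0.20881128, -0.9162596 ]]), 't': array([311.17061887, 475.0863513 , 878.32434006])}
top {'camera_matrix': array([[469.7857948 ,   0.        , 287.86785135],
       [  0.        , 469.7857948 , 207.00260344],
       [  0.        ,   0.        ,   1.        ]]), 'R': array([[ 0.01958961, -0.99949588, -0.02498472],
       [-0.98425074, -0.01488754, -0.17615004],
       [ 0.17568928,  0.02804194, -0.9840462 ]]), 't': array([ 62.75101967, 581.42605758, 981.84159286])}
wrist {'camera_matrix': array([[325.1922621 ,   0.        , 275.70650187],
       [  0.        , 325.1922621 , 213.56015791],
       [  0.        ,   0.        ,   1.        ]]), 'mount': array([[-3.05952277e-04, -9.70955208e-01, -2.39261136e-01,
         6.66419860e+01],
       [ 9.99999756e-01, -1.46663774e-04, -6.83555424e-04,
         3.13373575e-02],
       [ 6.28610758e-04, -2.39261286e-01,  9.70955015e-01,
        -1.49773168e+02],
       [ 0.00000000e+00,  0.00000000e+00,  0.00000000e+00,
         1.00000000e+00]])}
```

View pics/side0.png

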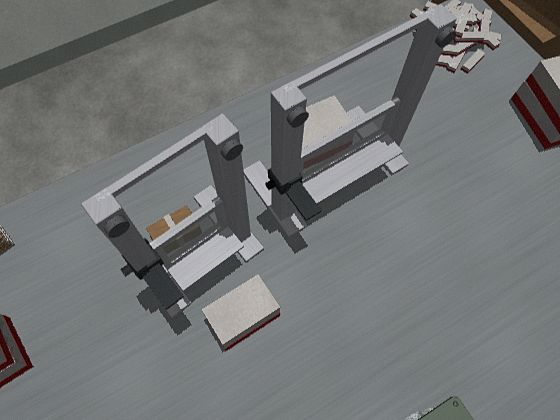

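View pics/top0.png

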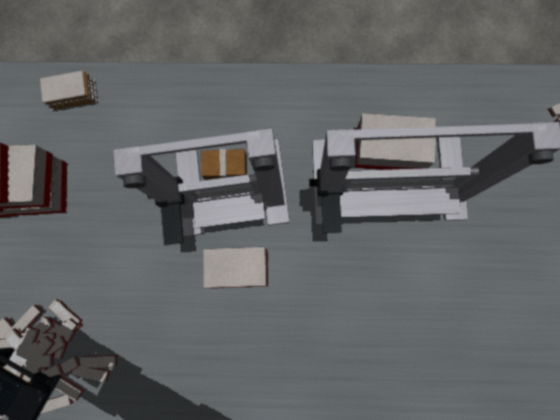

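View pics/wrist0.png

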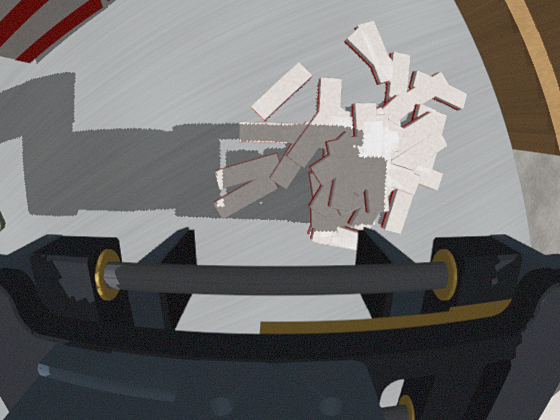

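The side and top views show both hatches. The wide one is at image right: ledge around (355,170) in side and (400,203) in top, with its pointer at the left post. The carton stands in front of the narrow hatch. I'll zoom in to get exact corner pixels.

```bash
python3 - <<'E'
import cv2, numpy as np
a=cv2.imread("pics/side0.png")[120:240,250:420]; b=cv2.imread("pics/top0.png")[110:250,300:480]
f=lambda i,h:cv2.resize(i,None,fx=4.4,fy=4.4,interpolation=cv2.INTER_CUBIC)
for n,i,o in(("s",a,(250,120)),("t",b,(300,110))):
    j=cv2.resize(i,None,fx=4.2,fy=4.2,interpolation=cv2.INTER_CUBIC)
    j=cv2.convertScaleAbs(j,alpha=1.3,beta=20)
    for k in range(0,i.shape[1],20): cv2.putText(j,str(o[0]+k),(int(k*4.2),10),0,.35,(0,255,255));cv2.line(j,(int(k*4.2),0),(int(k*4.2),999),(0,255,255) ,1) if 0 else cv2.line(j,(int(k*4.2),12),(int(k*4.2),20),(0,255,255),1)
    for k in range(0,i.shape[0],20): cv2.putText(j,str(o[1]+k),(0,int(k*4.2)+4),0,.35,(0,255,0));cv2.line(j,(24,int(k*4.2)),(34,int(k*4.2)),(0,255,0),1)
    cv2.imwrite(f"pics/{n}1.png",j)
E
```

```text
(no output)
```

View pics/s1.png

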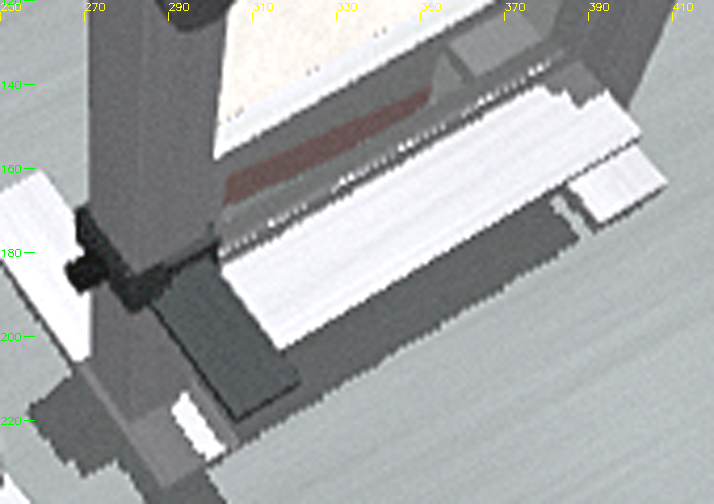

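View pics/t1.png

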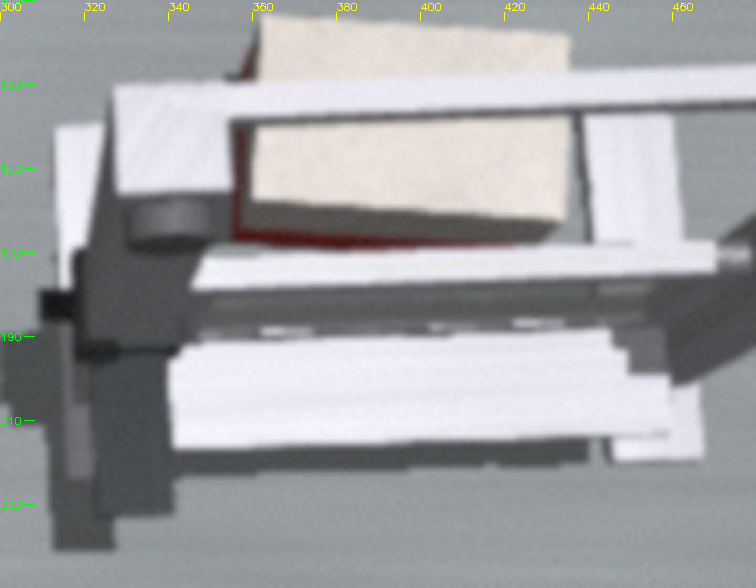

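The crops show these features. In the side view, the front edge of the ledge runs from (317,203) to (402,152), and the blade's front corners are at (307,220) and (321,210). In the top view, the ledge edge runs from (341,217) to (459,213), and the blade's front corners are at (322,233) and (342,232). I'll fit the hatch pose to these.

```bash
cat > fit.py <<'E'
from workcell import *
import numpy as np
from scipy.optimize import least_squares
C={n:camera_params(n) for n in("side","top")}
def proj(n,X):
    c=C[n]; p=c["camera_matrix"]@(c["R"]@X+c["t"]); return p[:2]/p[2]
def pts(p):
    x,y,z,yaw,zm=p; c,s=np.cos(yaw),np.sin(yaw)
    W=lambda lx,ly,Z:np.array([x+c*lx-s*ly,y+s*lx+c*ly,Z])
    return dict(R=W(0,-125,z+4),L=W(0,125,z+4),BL=W(-40,165,zm+4),BR=W(-40,129,zm+4))
O=[("side","R",402.4,151.7),("side","L",317.4,203.1),("side","BL",306.7,220),("side","BR",321.4,210.5),
("top","R",459.5,212.7),("top","L",341,216.7),("top","BL",322.1,232.6),("top","BR",341.7,232.1)]
def res(p):
    P=pts(p); return np.concatenate([proj(n,P[k])-[u,v] for n,k,u,v in O])
r=least_squares(res,[550,-100,105,0,210],loss="soft_l1",x_scale=[100,100,100,.1,100])
print(r.x.round(3),np.degrees(r.x[3]));print(res(r.x).reshape(-1,2).round(1))
for n in C:print(n,(-C[n]["R"].T@C[n]["t"]).round())
E
python3 fit.py
```

```text
[ 5.58942e+02 -1.62436e+02  9.76460e+01  5.10000e-02  1.63429e+02] 2.9016790100026246
[[ 0.6 -0.2]
 [-8.4  5. ]
 [-0.6  0.1]
 [ 0.2  0.1]
 [ 1.4 -0.2]
 [-1.  -0. ]
 [ 1.1 -0. ]
 [ 0.2 -0.2]]
side [233. 233. 993.]
top [ 399.   44. 1070.]
```

```bash
sed -i 's/("side","L",317.4,203.1),//' fit.py; python3 fit.py; cat > tgt.py <<'E'
import sys,numpy as np
from workcell import *
from scipy.spatial.transform import Rotation as Ro
s=state(); R=Ro.from_euler("xyz",s["ee_rot"],degrees=True)
T=np.array([float(a) for a in sys.argv[1:4]])
print("shift cm",(R.inv().apply(T-s["ee_pos"])/10).round(2),"turn rad",(R.inv()*Ro.from_euler("xyz",[180,0,float(sys.argv[4])],degrees=True)).as_rotvec().round(3),s["time_s"],s["force"].round(1),s["gripper_width"])
E
python3 tgt.py 490 -185 190 -177
```

```text
[ 5.59003e+02 -1.61752e+02  9.56180e+01  5.40000e-02  1.65034e+02] 3.067188265562444
[[ 0.   0.3]
 [-0.7  0. ]
 [ 0.2  0. ]
 [ 0.7 -0.2]
 [-1.4  0.3]
 [ 0.9  0.1]
 [-0.  -0.1]]
side [233. 233. 993.]
top [ 399.   44. 1070.]
shift cm [-52.15 -52.55   4.6 ] turn rad [-0.001 -0.    -0.507] 0.15 [-0.4  0.3  0.4] 91.0551759131876
```

step_arm(
  plan=[
    [[-3,-3,0,0,0],[-6,-6,0,-0.05,0],[-9,-9,0,-0.1,0],[-12,-12,0,-0.15,0],[-15,-15,0,-0.2,0],[-18,-18,0,-0.25,0],[-21,-21,0,-0.3,0],[-24,-24,0,-0.35,0],[-27,-27,0,-0.4,0],[-30,-30,0,-0.45,0],[-33,-33,0,-0.507,0],[-36,-36,0,-0.507,0],[-39,-39,0,-0.507,0],[-42,-42,0,-0.507,0],[-45,-45,0,-0.507,0],[-48,-48,1,-0.507,0],[-50,-51,2.5,-0.507,0],[-52,-52.5,4.6,-0.507,0],[-52,-52.5,4.6,-0.507,0],[-52,-52.5,4.6,-0.507,0]],
  ],
  newtons=20,
)

```text
time_s: 2.65
ee_pos: [488.9, -182.9, 190.2]
ee_rot: [180.0, -0.0, -177.0]
force: [-0.3, -0.1, -0.9]
gripper_width: 0.8
gripper_force: 0.0
```

```bash
python3 tgt.py 514 -184.5 100 -177; python3 -c "
from workcell import *;import cv2
s=state();print(s['ee_pos'],s['ee_rot'],s['qpos']);cv2.imwrite('pics/w2.png',grab_frame('wrist'))"
```

```text
shift cm [-2.5  -0.29  9.02] turn rad [ 0.001 -0.    -0.   ] 2.65 [-0.3 -0.1 -0.9] 0.767271428436235
[ 488.90802816 -182.94987168  190.16762906] [ 1.79964304e+02 -1.30743220e-02 -1.77008497e+02] [-2.17944067e+01  1.55752596e+01  1.00596314e+02  2.99953088e-02
  6.38552641e+01 -1.14799129e+02]
```

View pics/w2.png

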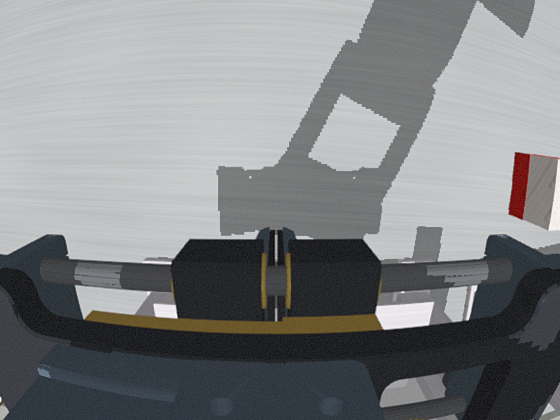

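The wrist view shows the fingers closed around (277,275), with open bench on the robot side. The tool can't tilt through this interface, so I'll press the closed fingers against the ledge's front edge and drag the sash up by friction.

step_arm(
  plan=[
    [[0,-0.3,3,0,0],[0,-0.3,6,0,0],[0,-0.3,9,0,0],[-1,-0.3,9,0,0],[-2,-0.3,9,0,0],[-2.5,-0.3,9,0,0],[-3.0,-0.3,9,0,0],[-3.5,-0.3,9,0,0],[-3.5,-0.3,9,0,0]],
  ],
)

```text
time_s: 3.82
ee_pos: [524.5, -184.7, 100.0]
ee_rot: [-180.0, 0.0, -177.0]
force: [-1.0, 0.1, -0.0]
gripper_width: 0.4
gripper_force: 0.0
```

step_arm(
  plan=[
    [[-0.5,0,0,0,0],[-1.0,0,0,0,0],[-1.5,0,0,0,0],[-1.9,0,0,0,0],[-1.9,0,0,0,0]],
  ],
)

```text
time_s: 4.45
ee_pos: [541.2, -183.8, 99.6]
ee_rot: [180.0, -0.3, -177.0]
force: [-4.9, -1.1, 2.2]
gripper_width: 0.6
gripper_force: 2.8
```

step_arm(
  plan=[
    [[-0.3,0,0,0,0],[-0.6,0,0,0,0],[-0.6,0,0,0,0]],
  ],
)

```text
time_s: 4.82
ee_pos: [541.3, -183.7, 98.1]
ee_rot: [179.9, -1.1, -176.9]
force: [-16.5, -5.2, 4.1]
gripper_width: 0.4
gripper_force: 8.7
```

step_arm(
  plan=[
    [[-0.4,0,-0.3,0,0],[-0.4,0,-0.7,0,0],[-0.4,0,-1.2,0,0],[-0.4,0,-1.7,0,0],[-0.4,0,-2.0,0,0],[-0.4,0,-2.0,0,0]],
  ],
)

```text
time_s: 5.58
ee_pos: [541.3, -183.7, 116.1]
ee_rot: [179.8, -1.6, -176.9]
force: [-22.7, -6.8, 0.5]
gripper_width: 0.2
gripper_force: 11.6
```

```bash
python3 - <<'E'
from workcell import *;import cv2,numpy as np
s=grab_frame('side');t=grab_frame('top')
j=np.hstack([s[100:260,220:420],t[100:260,300:500]]);cv2.imwrite('pics/m3.png',cv2.resize(j,None,fx=2,fy=2,interpolation=2))
E
```

```text
(no output)
```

View pics/m3.png

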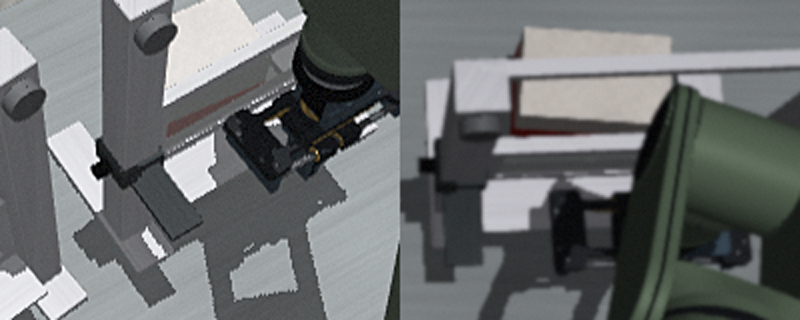

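Side view: the gripper is against the ledge. The ledge's left part is visible by the blade at around (325,190), but the picture alone doesn't show whether it moved. I'll measure the ledge height from the image edge.

```bash
cat > lz.py <<'E'
import sys,cv2,numpy as np,contextlib,io
with contextlib.redirect_stdout(io.StringIO()): import fit
from fit import *
p=fit.r.x; yaw=p[3]; c,s=np.cos(yaw),np.sin(yaw)
def score(g,z,ys):
    out=[]
    for y in ys:
        P=lambda lx,Z:proj("side",np.array([p[0]+c*lx-s*y,p[1]+s*lx+c*y,Z]))
        # brightness just inside the top front edge minus just outside below
        a=P(4,z+4);b=P(-12,z+4)
        f=lambda q:float(cv2.getRectSubPix(g,(1,1),tuple(map(float,q)))[0,0])
        out.append(f(a)-f(b))
    return np.mean(out)
def run(img,ys):
    g=cv2.GaussianBlur(cv2.cvtColor(img,6),(3,3),0).astype(np.float32)
    zs=np.arange(80,185,3); v=[score(g,z,ys) for z in zs]
    return [(int(z),int(x)) for z,x in zip(zs,v)]
if __name__=="__main__":
    ys=[float(a) for a in sys.argv[1:]] 
    print(run(cv2.imread("pics/side0.png"),ys)); im=grab_frame("side"); cv2.imwrite("pics/sidenow.png",im); print(run(im,ys))
E
python3 lz.py 75 85 95
```

```text
[(80, -3), (83, 1), (86, 13), (89, 34), (92, 60), (95, 84), (98, 102), (101, 112), (104, 115), (107, 114), (110, 113), (113, 114), (116, 115), (119, 117), (122, 117), (125, 117), (128, 113), (131, 103), (134, 84), (137, 55), (140, 27), (143, 6), (146, -3), (149, -7), (152, -6), (155, -5), (158, -5), (161, -4), (164, -4), (167, -3), (170, -2), (173, 0), (176, 0), (179, 0), (182, 1)]
[(80, -3), (83, -2), (86, -3), (89, -4), (92, -5), (95, -5), (98, 0), (101, 11), (104, 33), (107, 61), (110, 85), (113, 100), (116, 107), (119, 107), (122, 106), (125, 105), (128, 106), (131, 106), (134, 102), (137, 95), (140, 86), (143, 76), (146, 63), (149, 47), (152, 32), (155, 16), (158, 8), (161, 7), (164, 16), (167, 30), (170, 47), (173, 56), (176, 56), (179, 51), (182, 45)]
```

It worked: the ledge rose about 15 mm, so friction carries it. Continuing upward.

step_arm(
  plan=[
    [[0,0,-0.5,0,0],[0,0,-1.0,0,0],[0,0,-1.5,0,0],[0,0,-2.0,0,0],[0,0,-2.5,0,0],[0,0,-3.0,0,0],[0,0,-3.5,0,0],[0,0,-4.0,0,0],[0,0,-4.5,0,0],[0,0,-5.0,0,0],[0,0,-5.0,0,0]],
  ],
)

```text
time_s: 7.1
ee_pos: [541.3, -183.7, 166.1]
ee_rot: [179.8, -1.7, -176.9]
force: [-24.4, -5.0, 0.4]
gripper_width: 0.6
gripper_force: 12.2
```

```bash
python3 lz.py 75 85 95|tail -1
```

```text
[(80, -1), (83, -1), (86, -2), (89, -3), (92, -2), (95, -2), (98, -1), (101, 0), (104, 0), (107, 0), (110, 1), (113, 1), (116, 2), (119, 2), (122, 2), (125, 1), (128, 2), (131, 2), (134, 2), (137, 3), (140, 2), (143, 0), (146, 0), (149, 0), (152, 10), (155, 34), (158, 67), (161, 95), (164, 111), (167, 110), (170, 104), (173, 99), (176, 97), (179, 98), (182, 100)]
```

step_arm(
  plan=[
    [[0,0,-0.2,0,0],[0,0,-0.4,0,0],[0,0,-0.4,0,0],[0.6,0,-0.4,0,0],[1.2,0,-0.4,0,0],[2,0,-0.4,0,0],[5,0,-0.4,0,0],[8,0,-0.4,0,0],[11,0,-0.4,0,0],[14,0,-0.4,0,0],[17,0,-0.4,0,0],[19,0,-0.4,0,0],[19,0,-0.4,0,0]],
  ],
)

```text
time_s: 8.78
ee_pos: [363.0, -193.1, 174.4]
ee_rot: [-180.0, 0.1, -177.1]
force: [0.4, -0.5, 0.2]
gripper_width: 0.1
gripper_force: 0.0
```

```bash
python3 lz.py 75 85 95|tail -1; python3 - <<'E'
import cv2
i=cv2.imread("pics/sidenow.png")[110:240,250:420]
cv2.imwrite("pics/s4.png",cv2.resize(i,None,fx=4.2,fy=4.2,interpolation=2))
E
```

```text
[(80, -2), (83, -1), (86, -2), (89, -2), (92, -1), (95, -1), (98, -1), (101, 0), (104, 0), (107, 0), (110, 0), (113, 1), (116, 2), (119, 2), (122, 2), (125, 2), (128, 1), (131, 2), (134, 2), (137, 2), (140, 2), (143, 1), (146, 0), (149, 0), (152, -1), (155, 0), (158, 14), (161, 38), (164, 70), (167, 97), (170, 115), (173, 121), (176, 121), (179, 120), (182, 119)]
```

View pics/s4.png

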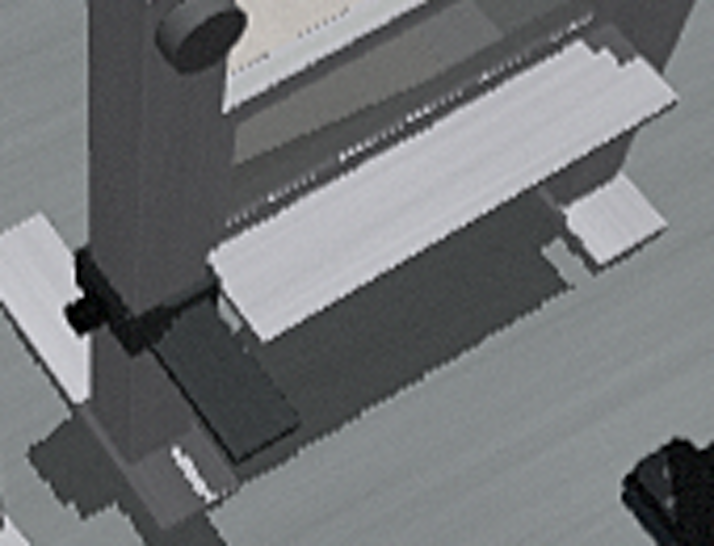

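The side view shows the ledge just beside the blade, with its corners at (313,191) and (411,134) and the gripper clear at lower right. One numeric check of the height follows.

```bash
python3 - <<'E'
from lz import *
for z in (158,162,166,170,174):
    q=p.copy();q[2]=z;P=pts(q);print(z,proj("side",P["L"])-[313.1,191.4],proj("side",P["R"])-[411.4,133.8])
P=pts(p);print(proj("side",P["BR"]),proj("side",P["BL"]),p, state()["time_s"])
E
```

```text
158 [-2.13893889  3.97552609] [-1.48690491  2.22921112]
162 [-1.98904525  3.05979058] [-0.97541673  1.14441811]
166 [-1.83795614  2.13675171] [-0.46008626  0.05147616]
170 [-1.68565721  1.20632175] [ 0.05912995 -1.0497069 ]
174 [-1.53213387  0.26841157] [ 0.58227603 -2.15922463]
[321.55785558 210.52332917] [306.04916827 220.02022081] [ 5.59002606e+02 -1.61752083e+02  9.56180665e+01  5.35325340e-02
  1.65034400e+02] 8.825
```

```bash
python3 -c "
from workcell import *
print(job_done())"
```

```text
the job is handed in; nothing more can be done
None
```

I raised the wide sash until its ledge was about level with the pointer: ledge at about 166–167 mm and pointer at about 165 mm by the side camera. The gripper was withdrawn clear, nothing was done to the narrow hatch or carton, and the job was handed in at about 9 s; no verdict was returned.

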